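Set the furnace air lever to its third notch

ROBOT

A 7-joint arm with a two-finger parallel gripper is mounted at the origin on the work surface. World frame = base frame: x ahead of the robot, y to its left, z up, the work surface at z = 0. Lengths are in m, angles in degrees, forces in N, time in s.
With the tool pointing down it reaches from about 0.425 to 0.875 m from the base axis. Payload 9.9 kg.
Tool frame: the origin (TCP) lies where the fingers leave the gripper's body, on its centre line; the fingertips stand 73 mm ahead of it and the grasp point (between the pads) lies 54 mm ahead of it (robot.grip_point_offset is the distance from the TCP to the grasp point, in m); z points along the fingers, y is the line along which they close (so a half turn about z gives the same grasp; the last joint's range is limited). The gripper opens to 85 mm and grips with 20 to 120 N. Pads are 22 mm wide; open, the fingers measure 114 mm over their backs; the gripper's body (76 mm by 85 mm) begins 54 mm behind the grasp point. The pads swing forward as they close: fully open they stand 13 mm farther back than shut.
Start: joints at [66.818, 32.985, 1.427, 82.34, -0.859, 64.687, -3.237], TCP at [0.213, -0.641, 0.304] pointing down, gripper open.
Joint ranges: [-157.87, 157.87], [-19.46, 123.44], [-87.15, 90], [11.01, 140.99], [-62.26, 242.26], [9.8, 113.94], [-161.44, 161.44]. Speed limits (degrees/s): [127.2, 127.2, 172.46, 172.46, 180, 180, 180].

INTERFACE

Orientations are given as a 3x3 rotation matrix whose columns are the frame's x, y, z axes.
In Python, from bench import robot gives the robot as it stands.
- The arm moves only by the tool carry_out, never from a script. Its argument "rows" is text: rows parted by semicolons, each of 5 numbers parted by spaces: the shift along the world's x, y, z in m, then the turn about the world's z in degrees, then the opening, from 0 (shut) to 1 (fully open). In form: dx dy dz spin grip; .... A call has 1 to 12 rows; each row is the pose to reach, as a shift and turn from the pose commanded when the call began; what a row does not reach only later rows make up. A row lasts 1/10 s, in which the tool goes at most 50 mm and 8.59 degrees, less where a joint would pass 70% of its speed; a pose out of reach is approached as far as the arm can. A call with a gripper value outside its range is refused whole. The fingers move at their own pace and stop on an object; "grip_force" is the grip in N (left out, the last holds). Time passes only in rows, so rows that repeat a pose let the fingers close. It gives the time, the measured TCP pose, the force, the opening and the grip force at its end, in the units of the state.
- robot.state(): the state, without advancing time (a new reading comes with each control period).
- robot.grab_frame(name): name is "scene" or "top" or "wrist"; returns the picture (480x640x3 uint8, red, green, blue); there is no depth.
- robot.camera_info(name): a dict with "fx", "fy", "cx", "cy" (pixels), "cam_to_world" (4x4, takes a point from camera to world coordinates). Camera axes: x right, y down, z forward; pixel columns grow to the right and rows downward; lengths in m; the calibration is good to about 2 mm. A picture is of the moment at which its call begins: read the wrist's pose just before it. camera_info takes no time and is no camera call; for the wrist camera it gives the pose at the moment of the call.
- robot.close_job(): hands the job in; it is judged then, once.
The state is a dict: "t": time; "qpos": joint angles; "dq": joint speeds; "effort": joint torques, N m; "tcp_pos": TCP position; "tcp_rot": TCP orientation; "wrist_force": force on the tool from outside, world axes, zero at the start; "wrist_torque": the same for the moment, N m; "opening": opening from 0.0 (shut) to 1.0 (fully open); "finger_force": force on a finger pad.
Only numpy, scipy, OpenCV 4.12 (cv2) and the standard library are available. Lean on these libraries where they do the work, as an engineer would, in place of code of your own. Each camera call takes 0.05 s, during which the arm holds its last target. There are 200 camera calls.

TASK

The bench reheating furnace is about to be lit: its air lever stands shut or one notch open. Push the lever open with a fingertip, counting the clicks, until it rests in the third notch from shut, and do not let it run past that notch. Only push it, gently and without pinching it, leave the tools and the tumbler where they are, and finish with the hand clear.

Things in the scene. Friction and masses are not known exactly. Their poses are not given: they have to be found in the camera images.
- furnace: Bench reheating furnace on a blue skid 170 x 840 mm, fixed; place and yaw vary. Origin on the table under the air valve's stem, z up, x away from the robot at yaw 0. Along its y: grey 60 mm air pipe 85 mm up, blower (215 mm high, near edge 173 mm from the stem) at -y, steel drum (top at 295 mm, near edge 230 mm from the stem) at +y.
- air_pivot (a point): On the stem's vertical axis, 204 mm up, at mid-height of the lever; axes as the furnace's. Under the lever is a fixed aluminium quarter-circle plate (radius 85 mm, top at 184 mm) with 11 radial steel ribs 4 mm high; its 10 notches lie between the ribs. Within 160 mm of the stem only the lever stands higher than 190 mm.
- air_lever (a joint): Lever angle, rad. 0 = shut, at its stop, pointing along the furnace's -x; grows clockwise seen from above (grip swings towards the furnace's +y, the drum) to 1.571 = open. A spring ball clicks in every 0.1745 (10 degrees): notches 0, 0.175, 0.349, 0.524, ... Leaving a notch takes about 5 N at the grip; half-way it snaps on into the next one and stays there. Starts in notch 0 or 1.
- lever_arm: The lever: flat steel bar 24 x 8 mm with an upright plunger barrel (20 mm diameter, top at 230 mm, 70 mm from the stem), then a black round grip, 26 mm diameter, from 115 to 195 mm from the stem. Origin at the grip's centre, 155 mm from the stem and 204 mm up; x along the lever to the stem, y sideways, the way it opens, z up. Free air below the grip but for low things on the table.
- tumbler: Finished tumbler of green glass standing on the table in front of the valve, towards the blower: 72 mm across the rim, 95 mm high, origin at the centre of its foot. Leave alone.
- jacks: Glassblower's jacks, steel spring tongs 262 mm long, 66 mm wide, 14 mm high, lying in front of the blower; origin under the middle. Leave alone.
- wood_block: Wooden shaping block: a cup of 88 mm diameter and 60 mm height with a round handle reaching 220 mm along its +x; stands in front of the drum; origin under the cup. Leave alone.

How it is judged (in metres and radians):
At the end, for the whole second after the job is handed in: The air lever rests released in the third notch from shut (0.524 rad, within 0.05 rad) and the tumbler and the tools are within 30 mm of where they stood (value of joint air_lever between 0.474 and 0.574 rad and velocity of joint air_lever between -0.05 and 0.05 rad/s and distance of each of tumbler, jacks, wood_block from where it was at the start of the episode below 0.03 m); the robot touches nothing.
It fails at once if the air lever ran past the third notch towards the fourth (beyond 0.65 rad) (value of joint air_lever above 0.65 rad).
It fails at once if the lever was pinched or forced (more than 30 N between fingers and lever) (contact force between the fingers and lever_arm above 30 N).
It fails at once if the lever was pushed with the arm or the gripper's body instead of the fingers (contact force between the arm and lever_arm above 2 N).
It fails at once if the tumbler was tipped or moved (angle between tumbler's own z axis and vertical above 0.5 rad or distance of tumbler from where it was at the start of the episode above 0.03 m).
It fails at once if a tool was moved or lifted (distance of any of jacks, wood_block from where it was at the start of the episode above 0.03 m).
It also fails if it takes over 51 s, if anything falls off the work surface, if the arm or the gripper's body presses on something with over 40 N, if the wrist force passes 120 N, or if a joint passes its speed limit or range.

## Working session

There is one attempt and no reset: what is moved stays moved. The work goes in short steps, Python scripts to look and compute and a tool call to move; the robot and the scene stay as the last step left them, time stands still between calls to the robot, and variables do not carry over. Pictures are saved under pics/ and viewed, at most 10 in all, crops included, and the job is handed in when it is done.

Besides the shell and the picture viewer there is one more tool, called after "Emit:" as name(argument=value, ...) on one line, values as JSON. carry_out: Moves the arm, as the interface text tells. Its arguments: {"type":"object","properties":{"rows":{"type":"string"},"grip_force":{"type":"number"}},"required":["rows"]}

```bash
ls; mkdir -p pics; python3 - <<'E'
from bench import robot
import cv2,numpy as np
np.set_printoptions(precision=4,suppress=True)
for n in ["scene","top"]:
    cv2.imwrite(f"pics/{n}0.png",robot.grab_frame(n)[:,:,::-1]); c=robot.camera_info(n); print(n,c["fx"],c["fy"],c["cx"],c["cy"]);print(np.array(c["cam_to_world"]))
s=robot.state();print(s["t"],s["tcp_pos"],s["tcp_rot"],s["opening"])
E
```

```text
pics
scene 438.06701800524206 438.06701800524206 318.02036940510203 247.4730867359064
[[-0.662   0.6299 -0.4061  0.7929]
 [ 0.7494  0.5661 -0.3436  0.1605]
 [ 0.0134 -0.5317 -0.8468  0.7329]
 [ 0.      0.      0.      1.    ]]
top 608.9682660356325 608.9682660356325 320.46915248464546 234.73902280505575
[[-0.0026 -0.9978  0.0658  0.4132]
 [-0.9996  0.0007 -0.0299 -0.0848]
 [ 0.0298 -0.0658 -0.9974  1.3077]
 [ 0.      0.      0.      1.    ]]
0.1 [ 0.2128 -0.6403  0.3031] [[ 0.949   0.3153 -0.0005]
 [ 0.3153 -0.949   0.0013]
 [-0.0001 -0.0014 -1.    ]] 0.9991765566406199
```

View pics/top0.png

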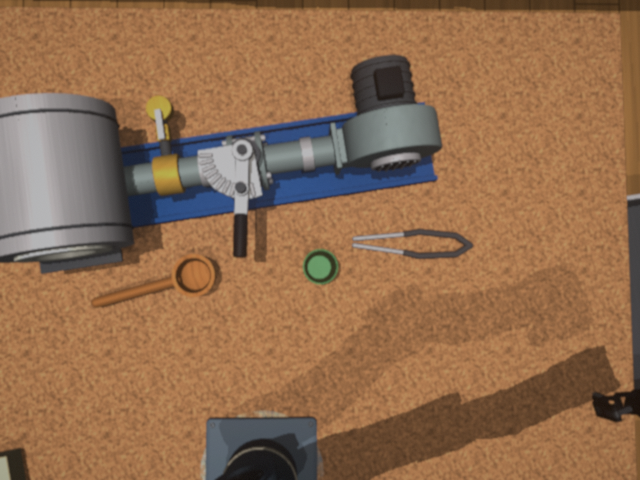

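View pics/scene0.png

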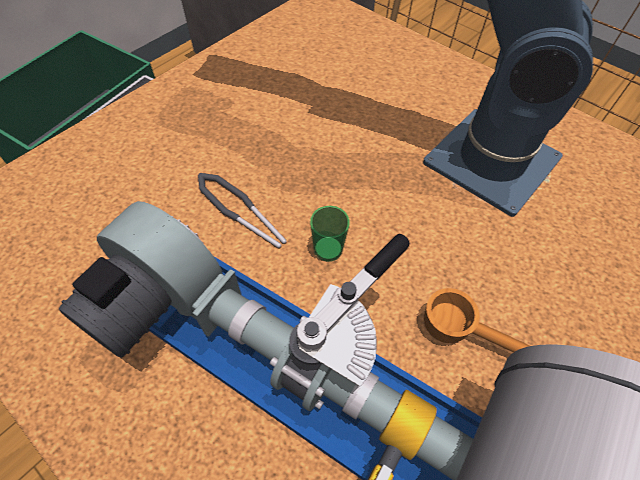

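Top view: stem at (242,150), barrel at (240,187), black grip from about (240,215) to (240,256), and the skid's front edge from about (155,222) to (437,180). Tumbler is at (320,267), block at (195,275) and jacks at (412,245). In the scene view the stem is at (312,330), barrel at (348,291) and grip end at (402,242).

```bash
cat > h.py <<'E'
import numpy as np, cv2
np.set_printoptions(precision=4,suppress=True)
def ray(c,uv):
    T=np.array(c["cam_to_world"]); d=T[:3,:3]@[(uv[0]-c["cx"])/c["fx"],(uv[1]-c["cy"])/c["fy"],1]; return T[:3,3],d
def onz(c,uv,z):
    o,d=ray(c,uv); return o+d*(z-o[2])/d[2]
def proj(c,p):
    T=np.array(c["cam_to_world"]); q=T[:3,:3].T@(np.array(p)-T[:3,3]); return np.array([c["fx"]*q[0]/q[2]+c["cx"],c["fy"]*q[1]/q[2]+c["cy"]])
E
python3 - <<'E'
from h import *
from bench import robot
c=robot.camera_info("top"); im=cv2.imread("pics/top0.png")
hsv=cv2.cvtColor(im,cv2.COLOR_BGR2HSV)
b=cv2.inRange(hsv,(105,120,40),(130,255,255))
cols=[u for u in range(160,425,5) if not 225<u<255]
e=np.array([[u,np.nonzero(b[:,u])[0].max()] for u in cols if b[:,u].any()])
P=np.array([onz(c,p,0.03) for p in e]); 
for k in range(4):
    f=np.polyfit(P[:,1],P[:,0],1); r=np.abs(np.polyval(f,P[:,1])-P[:,0]); P=P[r<max(0.004,1.5*np.median(r))]
yaw=-np.degrees(np.arctan(f[0])); print("yaw",yaw,len(P),r.max())
cw=ray(c,(0,0))[0]
m=np.zeros(im.shape[:2],np.uint8); m[200:265,225:258]=(im[200:265,225:258].max(2)<48)*255
n,l,st,ce=cv2.connectedComponentsWithStats(m); i=1+st[1:,4].argmax(); print(st[i],ce[i])
ys,xs=np.nonzero(l==i); 
g=onz(c,ce[i],0.207); stem=onz(c,(242,150),0.215); bar=onz(c,(240,187),0.23)
print("grip",g,"stem",stem,"bar",bar,"d",np.linalg.norm((g-stem)[:2]),np.linalg.norm((bar-stem)[:2]))
tip=onz(c,(ce[i][0],ys.max()),0.204);print("tip",tip,np.linalg.norm((tip-stem)[:2]))
for nm,uv,z in [("tumbler rim",(321,267),.095),("block",(195,275),.06),("jacks",(355,241),.01)]: print(nm,onz(c,uv,z))
d=(g-stem)[:2]; print("lever dir deg from -x, cw", np.degrees(np.arctan2(d[1],-d[0])), "angle:",np.degrees(np.arctan2(d[1],-d[0]))+yaw)
big=cv2.resize(im[125:265,180:320],None,fx=4,fy=4,interpolation=cv2.INTER_CUBIC);cv2.imwrite("pics/crop.png",big)
E
```

```text
yaw 8.894720540406379 35 0.0017627828863425732
[242 215   4  41 122] [243.7295 233.6557]
grip [0.4879 0.0208 0.207 ] stem [0.639 0.024 0.215] bar [0.5694 0.0257 0.23  ] d 0.1511548032208186 0.06961723712408709
tip [0.4494 0.0209 0.204 ] 0.1895894678448012
tumbler rim [ 0.4289 -0.1221  0.095 ]
block [0.4136 0.1332 0.06  ]
jacks [ 0.4853 -0.1976  0.01  ]
lever dir deg from -x, cw -1.214743563998873 angle: 7.679976976407506
```

View pics/crop.png

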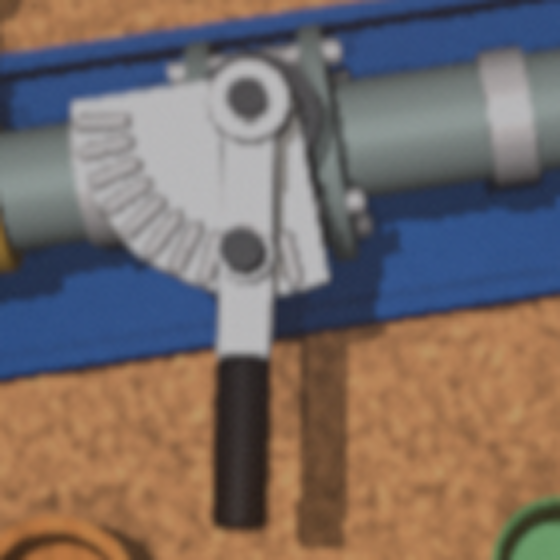

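The lever sits at about 9.7°, which is notch 1, with yaw about 8.9°. It needs two clicks, pushed toward +y. I'm bringing the shut fingers in on the -y side of the grip.

Emit:
carry_out(rows="0.017 0.0365 0 -2.4 0;0.034 0.073 0 -4.8 0;0.051 0.1095 0 -7 0;0.068 0.146 0 -9.5 0;0.085 0.1825 0 -12 0;0.102 0.219 0 -14 0;0.119 0.2555 0 -16.5 0;0.136 0.292 0 -19 0;0.153 0.3285 0 -21.5 0;0.17 0.365 0 -24 0;0.187 0.4015 0 -26 0;0.204 0.438 0 -28 0")

```text
t: 1.3
tcp_pos: [0.4171, -0.2009, 0.3038]
tcp_rot: [[0.986, -0.169, -0.0], [-0.169, -0.986, 0.0], [-0.0, -0.0, -1.0]]
wrist_force: [0.8, 0.1, 0.2]
opening: -0.005
finger_force: 0.0
```

Emit:
carry_out(rows="0.015 0.035 0 0 0;0.03 0.07 0 0 0;0.045 0.105 0 0 0;0.06 0.13 0 0 0;0.07 0.15 0 0 0;0.07 0.15 -0.02 0 0;0.07 0.15 -0.04 0 0;0.07 0.15 -0.054 0 0;0.07 0.15 -0.054 0 0")

```text
t: 2.2
tcp_pos: [0.4858, -0.0524, 0.2482]
tcp_rot: [[0.986, -0.167, -0.004], [-0.167, -0.986, 0.0], [-0.004, 0.0, -1.0]]
wrist_force: [-0.7, 0.1, 0.3]
opening: 0.001
finger_force: 0.0
```

```bash
python3 - <<'E'
from h import *
from bench import robot
s=robot.state(); print(s["t"],s["tcp_pos"],s["wrist_force"])
a=robot.grab_frame("scene")[:,:,::-1]; w=robot.grab_frame("top")[:,:,::-1]
a=cv2.resize(a[200:400,250:450],(600,600)); w=cv2.resize(w[125:285,170:330],(600,600))
cv2.imwrite("pics/s1.png",cv2.resize(np.hstack([a,w]),(800,400)))
E
```

```text
2.2 [ 0.4858 -0.0524  0.2482] [-0.6702  0.0844  0.3472]
```

View pics/s1.png

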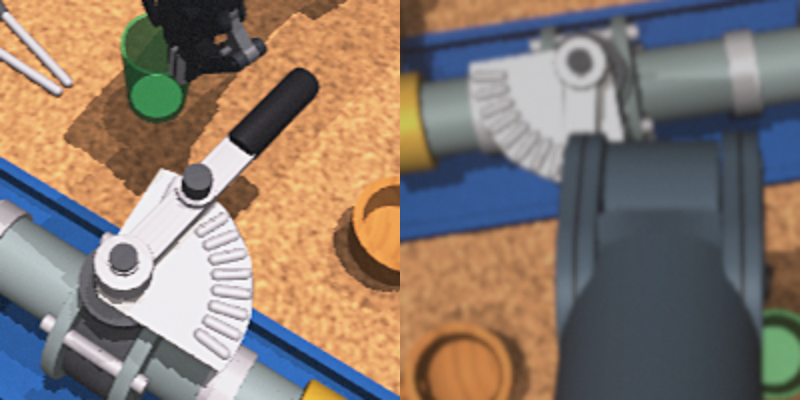

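```bash
python3 - <<'E'
from h import *
from bench import robot
c=robot.camera_info("scene"); a=robot.grab_frame("scene")[:,:,::-1].copy()
p=np.array([.486,-.052])
for z in (.175,.204,.217,.248):
    for y in (-.0145,0,.0145,.03): print(z,y,proj(c,[p[0],p[1]+y,z]).round())
cv2.imwrite("pics/s2.png",cv2.resize(a[160:280,300:440],(700,600),interpolation=cv2.INTER_CUBIC))
w=robot.grab_frame("wrist")[:,:,::-1]; cv2.imwrite("pics/w2.png",w)
E
```

```text
0.175 -0.0145 [335. 231.]
0.175 0 [342. 236.]
0.175 0.0145 [349. 242.]
0.175 0.03 [357. 248.]
0.204 -0.0145 [335. 220.]
0.204 0 [343. 226.]
0.204 0.0145 [351. 231.]
0.204 0.03 [359. 237.]
0.217 -0.0145 [336. 215.]
0.217 0 [344. 220.]
0.217 0.0145 [351. 226.]
0.217 0.03 [360. 232.]
0.248 -0.0145 [337. 202.]
0.248 0 [345. 207.]
0.248 0.0145 [353. 213.]
0.248 0.03 [362. 219.]
```

View pics/s2.png

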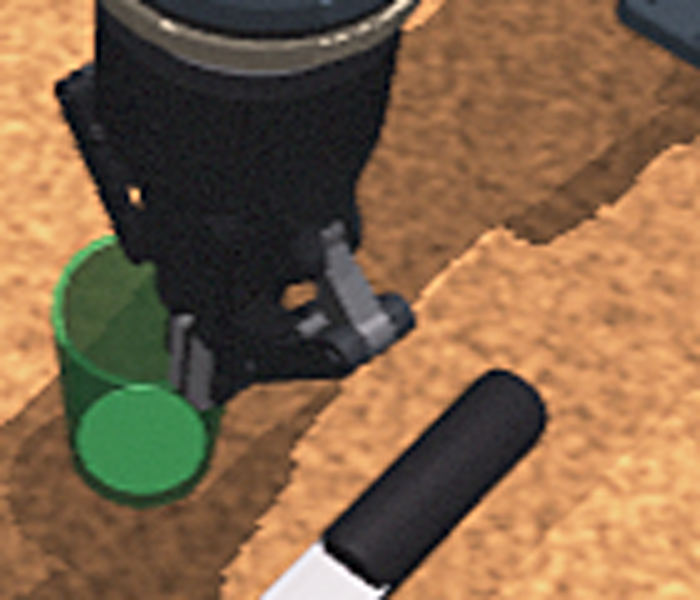

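View pics/w2.png

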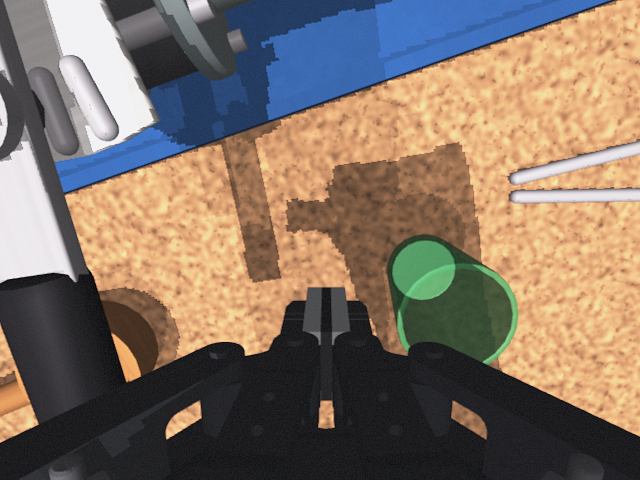

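The shut gripper's knuckles stick out about 60 mm along the closing line, at z above 0.24. The tip block itself is slim, and the lever is at left in the wrist picture. I'll spin the tool 90° so the pads' flat side does the pushing, well clear of the knuckles.

```bash
python3 - <<'E'
from h import *
from bench import robot
s=robot.state(); print(s["t"],np.array(s["qpos"]))
c=robot.camera_info("wrist"); print(np.array(c["cam_to_world"]))
E
```

```text
2.4 [   2.4262   20.9528   -2.3726  113.8287    1.1977   45.1778 -100.267 ]
[[-0.1662 -0.9524 -0.2554  0.551 ]
 [-0.9861  0.1605  0.0432 -0.0622]
 [-0.0001  0.259  -0.9659  0.3205]
 [ 0.      0.      0.      1.    ]]
```

Emit:
carry_out(rows="0 0 0.012 8.5 0;0 0 0.012 17 0;0 0 0.012 25 0;0 0 0.012 33 0;0 0 0.012 41 0;0 0 0.012 49 0;0 0 0.012 57 0;0 0 0.012 65 0;0 0 0.012 73 0;0 0 0.012 81 0;0 0 0.012 86 0;0 0 0.012 86 0")

```text
t: 3.6
tcp_pos: [0.4871, -0.0529, 0.2626]
tcp_rot: [[0.235, 0.972, 0.001], [0.972, -0.235, -0.0], [0.0, 0.001, -1.0]]
wrist_force: [-0.8, 0.2, 0.2]
opening: -0.005
finger_force: 0.0
```

```bash
python3 - <<'E'
from h import *
from bench import robot
s=robot.state(); print(s["t"],s["tcp_pos"],np.array(s["tcp_rot"]))
c=robot.camera_info("wrist"); w=robot.grab_frame("wrist")[:,:,::-1]; cv2.imwrite("pics/w3.png",w)
for p in [(0.639,.024,.215),(.5694,.0257,.23),(.484,.026,.217),(.4455,.027,.204)]: print(proj(c,p))
E
```

```text
3.6 [ 0.4871 -0.0529  0.2626] [[ 0.2348  0.972   0.0013]
 [ 0.972  -0.2348 -0.0002]
 [ 0.0001  0.0013 -1.    ]]
[862.9678 -58.8132]
[613.6422 -11.0811]
[247.2629  89.4922]
[128.6352 122.0585]
```

View pics/w3.png

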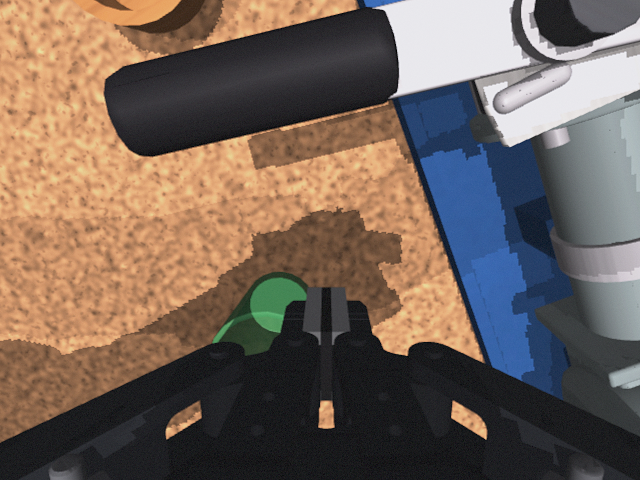

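The wrist view shows the grip ahead, from (118,115) to (395,55), where predicted. The fingertip at (325,290) faces it and the tumbler is well below. Advancing slowly in +y.

Emit:
carry_out(rows="0 0.008 0 0 0;0 0.016 0 0 0;0 0.024 0 0 0;0 0.03 0 0 0;0 0.036 0 0 0;0 0.041 0 0 0;0 0.045 0 0 0;0 0.048 0 0 0;0 0.05 0 0 0;0 0.052 0 0 0;0 0.054 0 0 0;0 0.054 0 0 0")

```text
t: 4.85
tcp_pos: [0.4868, 0.0016, 0.2619]
tcp_rot: [[0.235, 0.972, -0.0], [0.972, -0.235, 0.0], [0.0, -0.0, -1.0]]
wrist_force: [-0.8, -0.6, -0.3]
opening: 0.002
finger_force: 0.0
```

Emit:
carry_out(rows="0 0.0015 0 0 0;0 0.003 0 0 0;0 0.0045 0 0 0;0 0.006 0 0 0;0 0.006 0 0 0")

```text
t: 5.35
tcp_pos: [0.4867, 0.0074, 0.2619]
tcp_rot: [[0.236, 0.972, -0.0], [0.972, -0.236, -0.0], [-0.0, -0.0, -1.0]]
wrist_force: [-1.4, -2.6, 0.1]
opening: -0.001
finger_force: 1.5
```

In contact at 2.6 N. Going on in small steps to the first click.

Emit:
carry_out(rows="0 0.0015 0 0 0;0 0.003 0 0 0;0 0.0045 0 0 0;0 0.0045 0 0 0")

```text
t: 5.75
tcp_pos: [0.4869, 0.0126, 0.2619]
tcp_rot: [[0.235, 0.972, 0.0], [0.972, -0.235, 0.001], [0.001, -0.0, -1.0]]
wrist_force: [-0.6, -0.9, -0.2]
opening: 0.002
finger_force: 0.4
```

Emit:
carry_out(rows="0 0.0015 0 0 0;0 0.003 0 0 0;0 0.003 0 0 0")

```text
t: 6.05
tcp_pos: [0.4871, 0.0156, 0.262]
tcp_rot: [[0.235, 0.972, 0.001], [0.972, -0.235, 0.001], [0.001, 0.0, -1.0]]
wrist_force: [0.6, 0.9, -0.4]
opening: 0.001
finger_force: 0.0
```

```bash
cat > ang.py <<'E'
from h import *
from bench import robot
s=robot.state(); print(s["t"],s["tcp_pos"],s["wrist_force"])
c=robot.camera_info("scene"); a=robot.grab_frame("scene")[:,:,::-1].copy()
S=np.array([.639,.024]); out=a.copy()
# lever axis predictions, in notches 1..4, on the grip end
for k,col in zip((1,2,3,4),((255,0,0),(0,255,255),(0,0,255),(255,0,255))):
    f=np.radians(10*k-8.9); e=np.array([-np.cos(f),np.sin(f)])
    p=proj(c,[*(S+.195*e),.204]); print(k,p.round(1)); cv2.circle(out,tuple(int(round(v)) for v in p),1,col,-1)
import sys
cv2.imwrite(sys.argv[1],cv2.resize(out[180:380,280:480],(600,600),interpolation=cv2.INTER_CUBIC))
E
python3 ang.py pics/s4.png
```

```text
6.05 [0.4871 0.0156 0.262 ] [ 0.5984  0.8812 -0.3577]
1 [403.8 238.1]
2 [421.7 253. ]
3 [437.5 270.7]
4 [450.4 291.2]
```

View pics/s4.png

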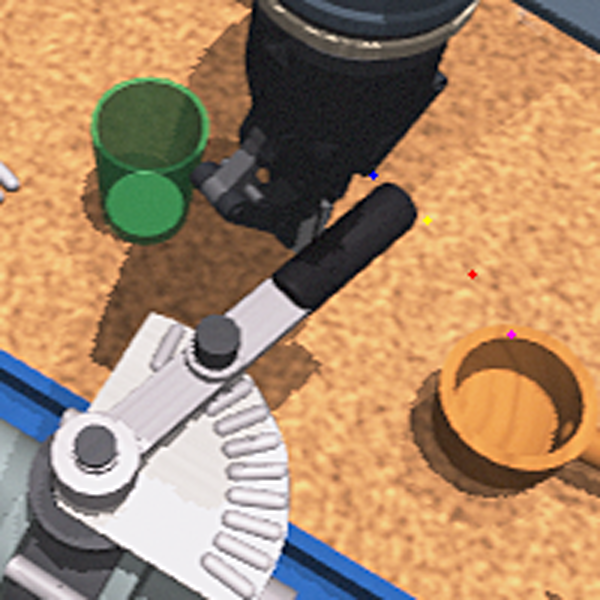

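```bash
cat > bar.py <<'E'
from h import *
from bench import robot
S=np.array([.639,.024]); c=robot.camera_info("scene")
def bar(a):
    sat=cv2.cvtColor(a,cv2.COLOR_BGR2HSV)[:,:,1].astype(np.float32); F=np.arange(-15,50,.25)
    for r in (.100,.106,.112):
        uv=np.array([proj(c,[*(S+r*np.array([-np.cos(f),np.sin(f)])),.208]) for f in np.radians(F)],np.float32)
        v=cv2.remap(sat,uv[:,:1],uv[:,1:],cv2.INTER_LINEAR).ravel(); g=F[v<70]
        print(r,"lever deg",(g.min()+g.max())/2+8.9 if len(g) else None,"width mm",len(g)*.25*np.pi/180*r*1e3)
if __name__=="__main__":
    bar(cv2.imread("pics/scene0.png"))
    s=robot.state(); print(s["t"],s["tcp_pos"],s["wrist_force"])
    bar(robot.grab_frame("scene")[:,:,::-1].copy())
E
python3 bar.py
```

```text
0.1 lever deg 10.65 width mm 24.870941840919198
0.106 lever deg 10.65 width mm 24.51314934426036
0.112 lever deg 10.65 width mm 24.923301718479024
6.1 [0.4871 0.0154 0.262 ] [0.1276 0.1207 0.425 ]
0.1 lever deg 16.4 width mm 25.743606466916358
0.106 lever deg 16.15 width mm 25.438173847817353
0.112 lever deg 16.15 width mm 24.923301718479024
```

The bar method is good: the width reads 24 mm, and the start reads 10.65°, which is notch 1 with a +0.65° bias. The lever is now at about 15.6°, right at half-way, so a little more push.

Emit:
carry_out(rows="0 0.001 0 0 0;0 0.002 0 0 0;0 0.002 0 0 0")

```text
t: 6.45
tcp_pos: [0.4869, 0.0171, 0.2619]
tcp_rot: [[0.235, 0.972, 0.0], [0.972, -0.235, 0.0], [0.0, 0.0, -1.0]]
wrist_force: [-0.2, -0.6, 0.2]
opening: 0.001
finger_force: 0.0
```

```bash
python3 bar.py | tail -4
```

```text
6.45 [0.4869 0.0171 0.2619] [-0.2084 -0.5924  0.2482]
0.1 lever deg 20.9 width mm 24.870941840919198
0.106 lever deg 21.025 width mm 24.975661596038854
0.112 lever deg 20.775 width mm 25.41199390903744
```

The first click is done: notch 2, about 20.3°. The next half-way point should be near y ≈ 0.042–0.044.

Emit:
carry_out(rows="0 0.004 0 0 0;0 0.008 0 0 0;0 0.011 0 0 0;0 0.0135 0 0 0;0 0.0155 0 0 0;0 0.0175 0 0 0;0 0.019 0 0 0;0 0.0205 0 0 0;0 0.022 0 0 0;0 0.0235 0 0 0;0 0.0235 0 0 0")

```text
t: 7.6
tcp_pos: [0.4867, 0.0412, 0.2619]
tcp_rot: [[0.235, 0.972, -0.0], [0.972, -0.235, 0.001], [0.001, -0.0, -1.0]]
wrist_force: [0.2, -0.2, -0.7]
opening: -0.0
finger_force: 0.2
```

```bash
python3 bar.py | tail -4
```

```text
7.6 [0.4867 0.0412 0.2619] [ 0.2277 -0.2227 -0.731 ]
0.1 lever deg 25.525 width mm 25.30727415391778
0.106 lever deg 25.4 width mm 25.438173847817353
0.112 lever deg 25.275 width mm 26.389378290154262
```

Right at half-way (about 24.8°). A little more.

Emit:
carry_out(rows="0 0.001 0 0 0;0 0.002 0 0 0;0 0.002 0 0 0;0 0.002 0 0 0")

```text
t: 8.05
tcp_pos: [0.4868, 0.0427, 0.2619]
tcp_rot: [[0.235, 0.972, -0.0], [0.972, -0.235, 0.0], [0.0, -0.0, -1.0]]
wrist_force: [0.4, 1.1, 1.1]
opening: -0.001
finger_force: 0.0
```

```bash
python3 bar.py | tail -4
```

```text
8.05 [0.4868 0.0427 0.2619] [0.3598 1.0868 1.0693]
0.1 lever deg 26.4 width mm 26.616271092913525
0.106 lever deg 26.275 width mm 25.900686099595852
0.112 lever deg 26.15 width mm 25.90068609959585
```

Emit:
carry_out(rows="0 0.001 0 0 0;0 0.002 0 0 0;0 0.002 0 0 0;0 0.002 0 0 0")

```text
t: 8.5
tcp_pos: [0.4868, 0.0445, 0.2619]
tcp_rot: [[0.235, 0.972, -0.0], [0.972, -0.235, 0.0], [0.0, -0.0, -1.0]]
wrist_force: [-0.2, -0.3, 0.1]
opening: -0.002
finger_force: 0.0
```

```bash
python3 bar.py | tail -4
```

```text
8.5 [0.4868 0.0445 0.2619] [-0.2188 -0.2632  0.0515]
0.1 lever deg 31.4 width mm 25.743606466916358
0.106 lever deg 31.15 width mm 25.438173847817353
0.112 lever deg 31.025 width mm 25.41199390903744
```

The second click is done: notch 3, reading 31.2° minus the bias, so about 30°. Backing straight away and up.

Emit:
carry_out(rows="0 -0.01 0 0 0;0 -0.03 0 0 0;0 -0.055 0 0 0;0 -0.08 0 0 0;0 -0.1 0.03 0 0;0 -0.1 0.06 0 0;-0.02 -0.13 0.09 0 0;-0.02 -0.16 0.09 0 0;-0.02 -0.16 0.09 0 0")

```text
t: 9.45
tcp_pos: [0.4661, -0.1205, 0.3526]
tcp_rot: [[0.242, 0.97, 0.001], [0.97, -0.242, -0.003], [-0.002, 0.002, -1.0]]
wrist_force: [0.4, 0.3, -0.2]
opening: -0.002
finger_force: 0.0
```

```bash
python3 bar.py | tail -4; python3 -c "
from bench import robot;import cv2;cv2.imwrite('pics/fin.png',robot.grab_frame('scene')[:,:,::-1])"
```

```text
9.45 [ 0.4661 -0.1205  0.3526] [ 0.3673  0.2736 -0.1571]
0.1 lever deg 31.275 width mm 25.30727415391778
0.106 lever deg 31.15 width mm 25.438173847817353
0.112 lever deg 31.025 width mm 25.41199390903744
```

View pics/fin.png

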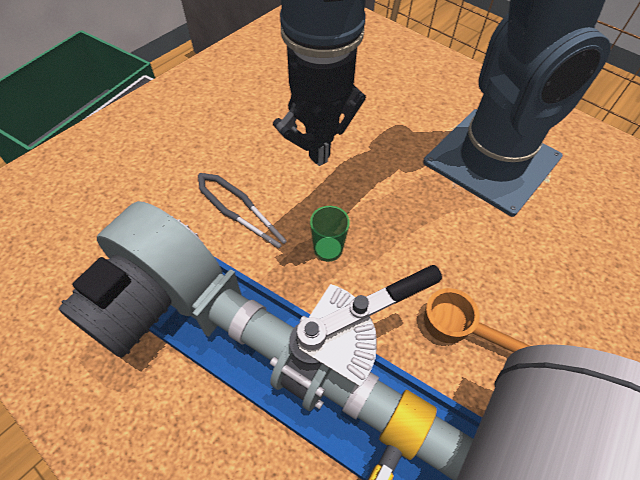

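The lever rests in the third notch with its grip end at (435,272). The tumbler, jacks and block stand where they were, and the hand is up and clear.

```bash
python3 -c "
from bench import robot;print(robot.close_job())"
```

```text
the job is handed in; nothing more can be done
None
```

I pushed the air lever two clicks, from the first notch to the third; it rests at about 30°, the hand is clear, the tumbler and tools look unmoved, and the job is handed in (no verdict came back).

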